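# Shut the cooling-hood window and jog the last pralines out to the tray

### The arm

A 6-joint arm with a two-finger parallel gripper is mounted at the origin on the work surface. World frame = base frame: x ahead of the robot, y to its left, z up, the work surface at z = 0. Lengths are in m, angles in rad, forces in N, time in s.
With the tool pointing down it reaches from about 0.25 to 0.725 m from the base axis. Payload 4 kg.
Tool frame: the origin (TCP) lies midway between the tips of the shut fingers; the grasp point (between the pads) lies pinch_z behind it (pinch_z is the distance from the TCP to the grasp point, in m); z points along the fingers, y is the direction in which the jaws open and shut (so a half turn about z gives the same grasp; the last joint's range is limited). The gripper opens to 85 mm and grips with 20 to 120 N. Pads are 22 mm wide; open, the fingers measure 114 mm over their backs; the gripper's body (76 mm by 85 mm) begins 54 mm behind the grasp point. The pads swing forward as they close: fully open they stand 13 mm farther back than shut.
Start: joints at [-1.215, 0.241, 0.005, 1.335, 0, 1.571], TCP at [0.174, -0.469, 0.231] pointing down, gripper open.
Joint ranges: [-2.72, 2.72], [-1.05, 1.87], [-1.09, 1.28], [-1.99, 2.15], [-1.42, 1.44], [-3.14, 3.14]. Speed limits (rad/s): [2.79, 2.79, 3.14, 3.14, 3.14, 3.14].

### API

Orientations are given as a unit quaternion [x, y, z, w].
In Python, from workcell import * gives the robot as it stands.
- The arm moves only by the tool move_arm, never from a script. Its argument "motion" is a list of rows, each a list of 3 entries, a list of its own where there are three numbers: the finger opening in mm, from 0 to 85.4, then the shift along the tool's x, y, z in units of 50 mm (1.0 is 50 mm), then the turn about the tool's z in units of 6 degrees (1.0 is 6 degrees). In form: [[claw, [dx, dy, dz], roll], ...]. A call has exactly 10 rows; each row is the pose to reach, as a shift and turn from the pose commanded when the call began, along the tool's axes at that moment; what a row does not reach only later rows make up. A row lasts 1/10 s, in which the tool goes at most 50 mm and 8.59 degrees, less where a joint would pass 70% of its speed; a pose out of reach is approached as far as the arm can. A call with a gripper value outside its range is refused whole. The fingers move at their own pace and stop on an object; the grip force is fixed at half the most. Time passes only in rows, so rows that repeat a pose let the fingers close, or fill a call up. It gives the time, the measured TCP pose, the force and the opening at its end, in the units of the state.
- get_obs(): the state, without advancing time (a new reading comes with each control period).
- camera(name): name is "scene" or "side" or "wrist"; returns a dict with "color" (480x640x3 uint8, red, green, blue), "fx", "fy", "cx", "cy" (pixels), "rvec" (rotation vector, rad) and "tvec" (3), from world to camera coordinates, as OpenCV has them; the wrist camera has in their place "mount" (4x4, takes a point from camera to tool coordinates, whose origin is the TCP and whose axes are the flange's). Camera axes: x right, y down, z forward; pixel columns grow to the right and rows downward; lengths in m; the calibration is good to about 2 mm. A picture is of the moment at which its call begins: read the wrist's pose just before it. There is no depth.
- job_done(): hands the job in, once; it reports no verdict.
The state is a dict: "clock": time; "joint_pos": joint angles; "joint_vel": joint speeds; "tau": joint torques, N m; "eef_pos": TCP position; "tool_rot": TCP orientation; "ft_force": force on the tool from outside, world axes, zero at the start; "ft_torque": the same for the moment, N m; "grip_width": finger opening in m.
Only numpy, scipy, OpenCV 4.12 (cv2) and the standard library are available. Lean on these libraries where they do the work, as an engineer would, in place of code of your own. Each camera call takes 0.05 s, during which the arm holds its last target.

### The job

A row of three pralines has stopped inside the cooling hood of the praline belt, and the hood's sliding window was left open. Slide the window fully shut, then push the spring-centred jog lever on the control box towards the end of the belt where the tray of pralines stands, hold it over until the whole row has come right out of the hood at that end, and let the lever spring back to its centre. Do not work the lever with the window open or push it the wrong way, keep off the pralines, and leave the tray, moulds, bowl and palette knife where they are.

Things in the scene. Friction and masses are not known exactly. Their poses are not given: they have to be found in the camera images.
- machine: Bench-top praline belt: aluminium frame 520 mm long, 220 mm wide (blower and motor stick out on its far side), fixed to the bench but standing differently each time. Origin: middle of the belt's length and width, at bench height. y runs along the belt, x across it away from the robot, z up.
- belt_top (a point): Middle of the white belt's upper face (170 mm wide, ends at y = -264 and +264 mm), 88 mm above the bench. It runs only while the lever is held over, the way the lever is pushed: gathers about 70 mm/s fully over, slower when less, not below about 0.13 rad. Let go, it runs on some 25 mm. Sensors stop it after 205 mm to +y or 165 mm to -y from its start, so holding long does no harm.
- hood_top (a point): Middle of the cooling hood's top frame, 166 mm above the bench: a clear-walled tunnel over the belt, 248 mm long (machine y = -124 to +124 mm) and 220 mm wide, both ends open. The half of its roof on the +y side is fixed sheet steel; the half on the -y side is the opening that the sliding window covers.
- box_top (a point): Middle of the steel control box's top (80 mm in x, 130 mm in y), 107 mm above the bench, on the robot's side of the frame at machine x = -152, y = -165 mm. The jog lever stands alone on it, upright.
- window (a joint): Opening of the sliding window in m: 0 = fully shut against the stop at the hood's -y end, 0.110 = fully open over the fixed steel roof. Growing values move it along the machine's +y. It slides with about 2.5 N of friction and stays where it is left.
- window_grip (a point): The middle of the window's handle: a black upright block on top of the clear window, 60 mm long across the belt (machine x), 14 mm thick along the belt (machine y), standing 36 mm clear of the window; its top is 15 mm above this point and the window's upper face 21 mm below it. It moves with the window: at machine x = 0, y = -55 mm when shut, 180 mm above the bench.
- jog (a joint): Angle of the jog lever in rad: 0 = upright (centre, to which its spring returns it, within about 0.04), positive = leaning towards the machine's +y, negative = towards -y; end stops at +0.42 and -0.42. About 6 N at the knob holds it fully over.
- jog_tip (a point): The centre of the lever's black round knob (25 mm in diameter, 32 mm tall, its top 14 mm above this point); the lever swings along the machine's y about a pivot 60 mm straight below the upright knob. Upright, this point is at machine x = -152, y = -165 mm, 175 mm above the bench. Fully over, it has moved 24 mm sideways and 5 mm down.
- praline_a_mid (a point): Centre of the praline on the robot's side of the row: a dark chocolate square 28 x 28 x 16 mm with cream piping, lying loose on the belt. At first it is inside the hood, 5 to 35 mm on the -y side of the middle.
- praline_b_mid (a point): Centre of the middle praline of the row (same kind).
- praline_c_mid (a point): Centre of the praline on the far side of the row (same kind).
- tray_mid (a point): Centre of the white plastic tray (260 mm across the belt, 150 mm along it, 22 mm high) with rows of finished pralines, standing on the bench beyond one end of the belt: which end differs from time to time.
- moulds: A stack of three empty translucent praline moulds (275 x 135 x 70 mm) on the bench beyond the other end of the belt. Origin at the centre of its underside.
- bowl: An empty steel bowl, 132 mm across and 60 mm high, in front of the robot to its left. Origin at the centre of its underside.
- palette_knife: A palette knife with a wooden handle, 270 mm long and 24 mm high, lying on the bench in front of the robot to its right, roughly along world y. Origin about the middle of its length, at bench height.

How it is judged:
On the way, in this order (a step that is already met when the one before it is completed fails the run):
1. the window is slid fully shut (within 5 mm) (value of joint window below 0.005 m), for 0.2 s.
2. with the window shut, the lever is held over towards the tray (over 0.2 rad) for half a second (value of joint window below 0.005 m and ((y of tray_mid in the frame of machine above 0 m and value of joint jog above 0.2 rad) or (y of tray_mid in the frame of machine below 0 m and value of joint jog below -0.2 rad))), for 0.5 s.
At the end, for the whole second after the job is handed in: The window is shut (within 5 mm), the lever stands at its centre (within 0.1 rad), and all three pralines lie at rest on the belt, out of the hood at the tray's end (centres over 130 mm from the middle of the belt) (value of joint window below 0.005 m and value of joint jog between -0.1 and 0.1 rad and ((y of tray_mid in the frame of machine above 0 m and y of each of praline_a_mid, praline_b_mid, praline_c_mid in the frame of machine above 0.13 m) or (y of tray_mid in the frame of machine below 0 m and y of each of praline_a_mid, praline_b_mid, praline_c_mid in the frame of machine below -0.13 m)) and height (world z) of each of praline_a_mid, praline_b_mid, praline_c_mid above 0.087 m and linear speed of each of praline_a, praline_b, praline_c below 0.02 m/s); the robot touches nothing.
It fails at once if the lever is worked (over 0.2 rad either way) while the window is open by more than 10 mm (value of joint window above 0.01 m and (value of joint jog above 0.2 rad or value of joint jog below -0.2 rad)).
It fails at once if the lever is pushed away from the tray by more than 0.2 rad ((y of tray_mid in the frame of machine above 0 m and value of joint jog below -0.2 rad) or (y of tray_mid in the frame of machine below 0 m and value of joint jog above 0.2 rad)).
It fails at once if the robot touches a praline on the belt (over 0.5 N) (contact force between any of praline_a, praline_b, praline_c and the fingers above 0.5 N or contact force between any of praline_a, praline_b, praline_c and the arm above 0.5 N).
It fails at once if the praline tray, the moulds, the bowl or the palette knife is moved by more than 30 mm (distance of any of tray_mid, moulds, bowl, palette_knife from where it was at the start of the episode above 0.03 m).
It also fails if it takes over 45 s, if anything falls off the work surface, if the arm or the gripper's body presses on something with over 40 N, if the wrist force passes 120 N, or if a joint passes its speed limit or range.

## Working session

There is one attempt and no reset: what is moved stays moved. The work goes in short steps, Python scripts to look and compute and a tool call to move; the robot and the scene stay as the last step left them, time stands still between calls to the robot, and variables do not carry over. Pictures are saved under pics/ and viewed, and the job is handed in when it is done.

Besides the shell and the picture viewer there is one more tool, called in YAML: its name, and indented under it one key for each argument. move_arm: Moves the arm, as the interface text tells. Its arguments: {"type":"object","properties":{"motion":{"type":"array","items":{"type":"array"}}},"required":["motion"]}

```bash
ls; mkdir -p pics; python3 - <<'E'
from workcell import *
import cv2
o=get_obs(); print(o)
for n in("scene","side","wrist"):
    c=camera(n); cv2.imwrite(f"pics/{n}0.png",c["color"][:,:,::-1]); print(n,{k:v for k,v in c.items() if k!="color"})
E
```

```text
pics
{'clock': 0.0, 'joint_pos': array([-1.21499960e+00,  2.41419530e-01,  3.69620051e-03,  1.33521402e+00,
       -1.09816172e-05,  1.57082648e+00]), 'joint_vel': array([-5.12624882e-05, -1.36803804e-03,  5.04039515e-04, -4.36647859e-04,
       -1.05758592e-04, -1.17786227e-03]), 'tau': array([ 1.30904416e-03, -3.72317505e+01,  2.52409154e+01,  1.67942868e-02,
        8.22666948e-05,  4.50552715e-07]), 'eef_pos': array([ 0.17393845, -0.46807471,  0.23039901]), 'tool_rot': array([ 9.84219878e-01,  1.76946564e-01, -1.94859491e-04, -1.05264269e-03]), 'ft_force': array([-0.31010576,  0.02128031,  0.03980964]), 'ft_torque': array([ 0.00171792, -0.02312698,  0.01580683]), 'grip_width': 0.08546315037455054}
scene {'fx': 497.36172248745584, 'fy': 497.36172248745584, 'cx': 317.3120625922465, 'cy': 238.59693343645532, 'rvec': array([ 0.67698498,  2.55514299, -1.23390644]), 'tvec': array([ 0.4335374 , -0.05315715,  1.36120357])}
side {'fx': 474.0573776576667, 'fy': 474.0573776576667, 'cx': 315.6728741339996, 'cy': 232.76772894237453, 'rvec': array([ 2.35592799, -0.26736294,  0.10984909]), 'tvec': array([-0.50248876,  0.18641143,  1.00676793])}
wrist {'fx': 343.4582961860621, 'fy': 343.4582961860621, 'cx': 323.1385463288362, 'cy': 242.2735025760985, 'mount': array([[ 6.00420660e-04, -9.61028445e-01, -2.76448850e-01,
         7.05007158e-02],
       [ 9.99998787e-01,  9.74331409e-04, -1.21519864e-03,
        -2.20377937e-04],
       [ 1.43719326e-03, -2.76447785e-01,  9.61027865e-01,
        -1.43280811e-01],
       [ 0.00000000e+00,  0.00000000e+00,  0.00000000e+00,
         1.00000000e+00]])}
```

View pics/scene0.png

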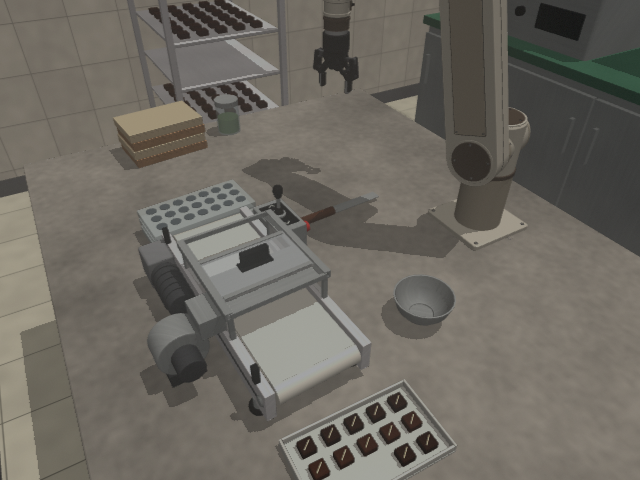

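View pics/side0.png

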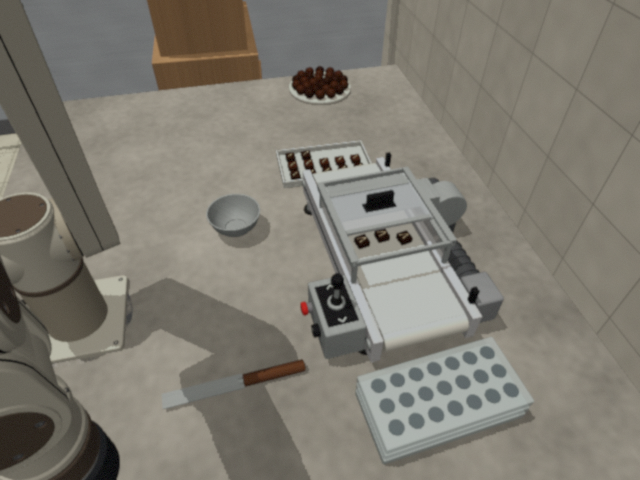

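View pics/wrist0.png

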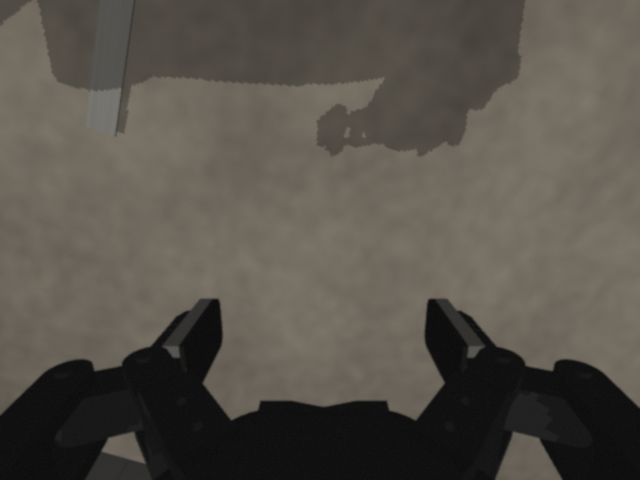

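The control box (−y end) is beside the moulds, so the tray is at the +y end. In the scene view the handle is at about (255,257) and the knob at (277,190). In the side view they are at (379,201) and (337,281). I'll zoom in to measure them better.

```bash
python3 - <<'E'
import cv2
a=cv2.imread("pics/scene0.png")[170:350,150:350]; cv2.imwrite("pics/sc_z.png",cv2.resize(a,None,fx=4,fy=4,interpolation=2)[:600*2])
a=cv2.resize(a,None,fx=3.3,fy=3.3,interpolation=2);cv2.imwrite("pics/sc_z.png",a);print(a.shape)
a=cv2.imread("pics/side0.png")[150:350,290:500]
a=cv2.resize(a,None,fx=3,fy=3,interpolation=2);cv2.imwrite("pics/si_z.png",a);print(a.shape)
E
```

```text
(594, 660, 3)
(600, 630, 3)
```

View pics/sc_z.png

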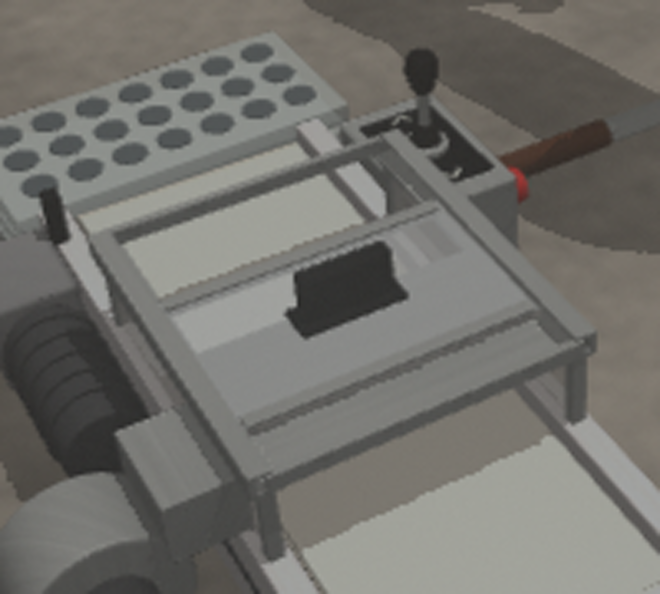

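View pics/si_z.png

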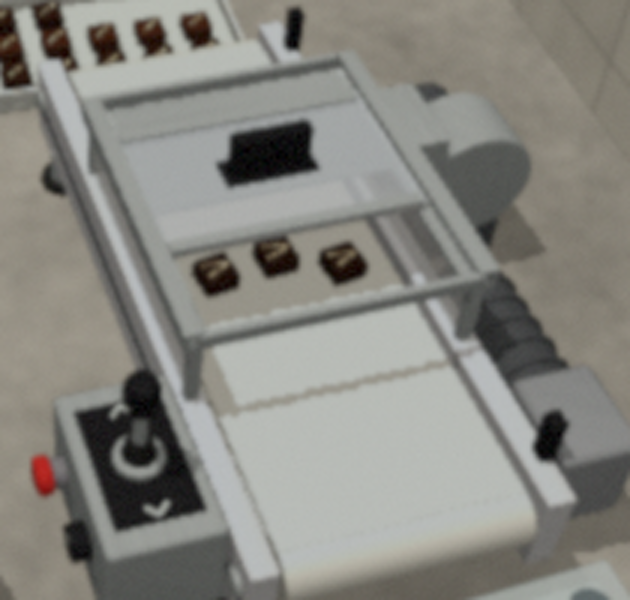

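```bash
cat > h.py <<'E'
from workcell import *
import numpy as np, cv2
from scipy.spatial.transform import Rotation as R
def ray(c,u,v):
    M=R.from_rotvec(c["rvec"]).as_matrix(); o=-M.T@c["tvec"]
    d=M.T@np.array([(u-c["cx"])/c["fx"],(v-c["cy"])/c["fy"],1]); return o,d/np.linalg.norm(d)
def plane(c,u,v,z):
    o,d=ray(c,u,v); return o+d*(z-o[2])/d[2]
def tri(c1,p1,c2,p2):
    o1,d1=ray(c1,*p1);o2,d2=ray(c2,*p2)
    s=np.linalg.lstsq(np.c_[d1,-d2],o2-o1,rcond=None)[0]
    a,b=o1+d1*s[0],o2+d2*s[1]; return (a+b)/2,np.linalg.norm(a-b)
E
python3 - <<'E'
from h import *
np.set_printoptions(precision=4,suppress=True)
S=camera("scene");D=camera("side")
sc=lambda x,y:(x/3.3+150-.35,y/3.3+170-.35)
si=lambda x,y:(x/3+290-.33,y/3+150-.33)
loc=np.array([[-.11,.124],[.11,.124],[.11,-.124],[-.11,-.124]])
W={}
for n,c,P in(("scene",S,[sc(596,338),sc(256,483),sc(92,232),sc(392,136)]),("side",D,[si(88,102),si(348,53),si(497,277),si(190,340)])):
    w=np.array([plane(c,*p,.166)[:2] for p in P]);W[n]=w
    q=w-w.mean(0); U,_,Vt=np.linalg.svd(loc.T@q); Rm=(U@Vt).T
    yaw=np.degrees(np.arctan2(Rm[1,0],Rm[0,0])); print(n,w.round(3).tolist(),"c",w.mean(0),"yaw",yaw,"res",(q-loc@Rm.T).round(4).tolist())
    print(" knob pred",w.mean(0)+Rm@[-.152,-.165])
    for nm,p,z in([("knob",sc(422,70),.175),("htopL",sc(295,270),.195),("htopR",sc(388,243),.195)] if n=="scene" else [("knob",si(141,390),.175),("htopL",si(231,130),.195),("htopR",si(311,123),.195)]):
        x=plane(c,*p,z)[:2]; print(nm,x,"mach",Rm.T@(x-w.mean(0)))
print("knob tri",tri(S,sc(422,70),D,si(141,390)))
for i in range(4):print(tri(S,[sc(596,338),sc(256,483),sc(92,232),sc(392,136)][i],D,[si(88,102),si(348,53),si(497,277),si(190,340)][i]))
E
```

```text
scene [[0.552, 0.143], [0.765, 0.151], [0.775, -0.097], [0.568, -0.098]] c [0.6651 0.0248] yaw 2.3440233751811435 res [[0.0023, -0.0015], [-0.0053, -0.0019], [-0.005, -0.002], [0.008, 0.0055]]
 knob pred [ 0.52   -0.1462]
knob [ 0.5207 -0.1485] mach [-0.1514 -0.1673]
htopL [0.6905 0.0338] mach [0.0258 0.0079]
htopR [0.6332 0.0378] mach [-0.0313  0.0143]
side [[0.554, 0.132], [0.764, 0.145], [0.776, -0.103], [0.563, -0.111]] c [0.6642 0.0157] yaw 2.528788415946082 res [[0.0048, -0.0026], [-0.0042, 0.0001], [-0.0037, 0.0], [0.0031, 0.0025]]
 knob pred [ 0.5196 -0.1558]
knob [ 0.5202 -0.1496] mach [-0.1511 -0.1588]
htopL [0.6363 0.046 ] mach [-0.0265  0.0315]
htopR [0.6936 0.0406] mach [0.0305 0.0236]
knob tri (array([ 0.5203, -0.1492,  0.1745]), np.float64(1.5195238703180268e-05))
(array([0.5526, 0.1384, 0.1619]), np.float64(0.0050047792804085375))
(array([0.7649, 0.1482, 0.1632]), np.float64(0.0022560531854274144))
(array([ 0.7758, -0.101 ,  0.1635]), np.float64(0.003035908751930874))
(array([ 0.5648, -0.1058,  0.1601]), np.float64(0.0003812304796252174))
```

```bash
python3 - <<'E'
import cv2,numpy as np
for n,(x,y,w,h) in {"scene":(232,236,48,44),"side":(356,182,46,36)}.items():
    a=cv2.imread(f"pics/{n}0.png")[y:y+h,x:x+w]
    b=cv2.resize(a,None,fx=14,fy=14,interpolation=0); cv2.imwrite(f"pics/{n}_h.png",b)
    m=(a.max(2)<65).astype(np.uint8)
    for v in(45,55,65,75): print(n,v,int((a.max(2)<v).sum()))
    k=cv2.findContours(m,0,2)[0]; k=max(k,key=cv2.contourArea); print((cv2.approxPolyDP(k,1.2,True)[:,0]+[x,y]).tolist())
E
```

```text
scene 45 0
scene 55 563
scene 65 598
scene 75 617
[[266, 244], [239, 253], [240, 263], [237, 265], [241, 271], [272, 260], [268, 254]]
side 45 414
side 55 430
side 65 449
side 75 458
[[392, 191], [368, 195], [367, 202], [363, 205], [367, 211], [393, 206]]
```

View pics/scene_h.png

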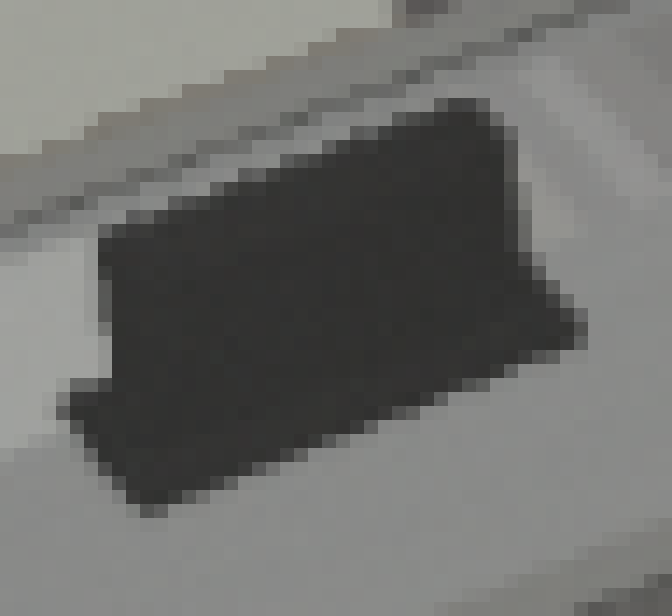

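View pics/side_h.png

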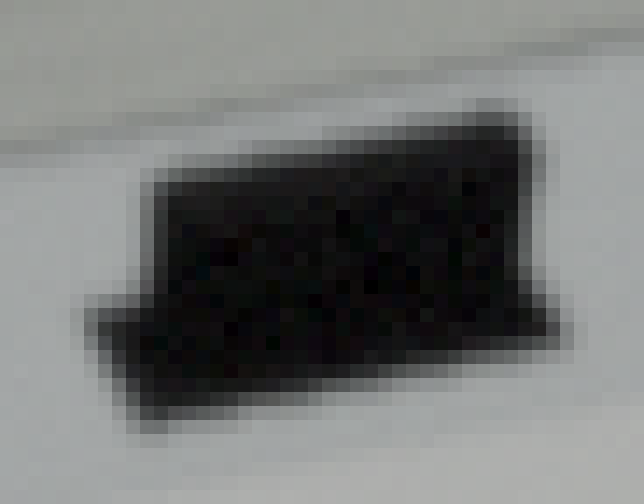

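```bash
python3 - <<'E'
from h import *
np.set_printoptions(precision=4,suppress=True)
S=camera("scene");D=camera("side")
Rm=R.from_euler('z',2.4,degrees=True).as_matrix()[:2,:2]; c=np.array([.6645,.0203])
for C,P in((S,[(239.0,252.3,.195),(264.5,242.8,.195),(242,272.3,.159),(273,259.8,.159)]),(D,[(367.3,194.7,.195),(391.5,190.3,.195),(367,212,.159),(395.5,206,.159)])):
    for u,v,z in P:
        x=plane(C,u,v,z)[:2]; print(z,x,Rm.T@(x-c))
E
```

```text
0.195 [0.6916 0.036 ] [0.0277 0.0146]
0.195 [0.6372 0.0339] [-0.0267  0.0147]
0.159 [0.6961 0.0529] [0.033  0.0312]
0.159 [0.6284 0.0492] [-0.0348  0.0304]
0.195 [0.636  0.0406] [-0.0276  0.0214]
0.195 [0.6902 0.0426] [0.0266 0.0212]
0.159 [0.6338 0.026 ] [-0.0305  0.007 ]
0.159 [0.6994 0.0304] [0.0353 0.0086]
```

```bash
cat >> h.py <<'E'
Rm=R.from_euler('z',2.4,degrees=True).as_matrix()[:2,:2]; c=np.array([.6645,.0203])
def goal(mx,my,z):
    o=get_obs(); p=np.array([*(c+Rm@[mx,my]),z]); q=R.from_quat(o["tool_rot"])
    d=q.inv().apply(p-o["eef_pos"]); x=q.as_matrix()[:,0]; yaw=np.degrees(np.arctan2(x[1],x[0]))
    m=Rm.T@(o["eef_pos"][:2]-c)
    print("t",o["clock"],"mach",m.round(4),o["eef_pos"][2].round(4),"F",o["ft_force"].round(2),"w",o["grip_width"]); print("goal",p.round(4),"units",(d/.05).round(3),"roll",((yaw-2.4)/6).round(3))
E
python3 -c "
from h import *
goal(0,.065,.231)"
```

```text
t 0.35 mach [-0.5104 -0.4679] 0.2311 F [0.27 1.02 0.14] w 0.08529983504891282
goal [0.6618 0.0852 0.231 ] units [ 1.300e+01 -6.985e+00  5.000e-03] roll 2.998
```

move_arm:
  motion:
    - [0,[0.6,-0.3,0],0.3]
    - [0,[1.4,-0.75,0],0.9]
    - [0,[2.3,-1.2,0],1.5]
    - [0,[3.1,-1.7,0],2.1]
    - [0,[4.0,-2.1,0],2.7]
    - [0,[4.8,-2.6,0],3.0]
    - [0,[5.7,-3.0,0],3.0]
    - [0,[6.6,-3.5,0],3.0]
    - [0,[7.4,-4.0,0],3.0]
    - [0,[8.2,-4.4,0],3.0]

```text
clock: 1.35
eef_pos: [0.4828, -0.1175, 0.2315]
tool_rot: [1.0, 0.021, 0.0, 0.0]
ft_force: [0.4, -1.9, -0.2]
grip_width: -0.0001
```

```bash
python3 -c "
from h import *
goal(0,.065,.231)"
```

```text
t 1.35 mach [-0.1873 -0.13  ] 0.2315 F [ 0.36 -1.92 -0.16] w -0.00011351421859441657
goal [0.6618 0.0852 0.231 ] units [ 3.749 -3.898  0.011] roll 0.007
```

move_arm:
  motion:
    - [0,[0.6,-0.6,0],0]
    - [0,[1.2,-1.2,0],0]
    - [0,[1.8,-1.8,0],0]
    - [0,[2.4,-2.4,0],0]
    - [0,[2.9,-3.0,0],0]
    - [0,[3.3,-3.4,0],0]
    - [0,[3.6,-3.8,0],0]
    - [0,[3.6,-3.8,0],0]
    - [0,[3.6,-3.8,0],0]
    - [0,[3.6,-3.8,0],0]

```text
clock: 2.35
eef_pos: [0.6548, 0.0563, 0.2314]
tool_rot: [0.999, 0.04, -0.001, -0.008]
ft_force: [-0.4, 0.4, 0.5]
grip_width: 0.0003
```

```bash
python3 -c "
from h import *
goal(0,.06,.175)
for n in('wrist','side','scene'):
    cv2.imwrite(f'pics/{n}1.png',camera(n)['color'][:,:,::-1])"
```

```text
t 2.35 mach [-0.0082  0.0364] 0.2314 F [-0.37  0.38  0.52] w 0.00031829124688103336
goal [0.662  0.0802 0.175 ] units [ 0.183 -0.447  1.135] roll 0.357
```

View pics/wrist1.png

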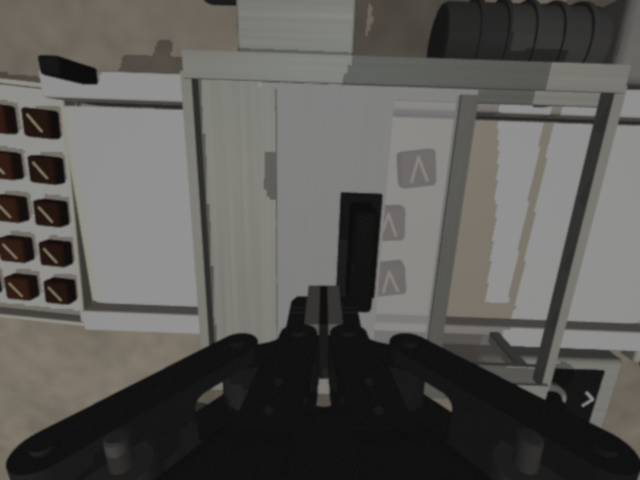

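View pics/side1.png

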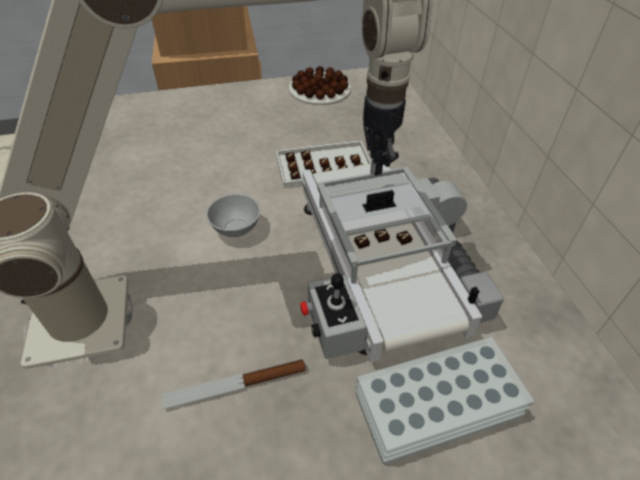

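The wrist view shows the fingers at about (325,300), just beside the handle at (360,250) on its +y side. The tool stopped about 25 mm short of the command, so I'll check the joints.

```bash
python3 -c "
from h import *
o=get_obs();print(o['joint_pos'].round(3),o['joint_vel'].round(3),R.from_quat(o['tool_rot']).as_matrix().round(3).tolist())
goal(0,.06,.231)"
```

```text
[0.078 0.57  0.501 1.501 0.017 3.141] [0.002 0.002 0.005 0.001 0.003 0.001] [[0.997, 0.079, -0.001], [0.079, -0.997, 0.016], [0.0, -0.017, -1.0]]
t 2.5 mach [-0.008   0.0363] 0.2319 F [-0.87 -0.64 -1.23] w -0.00014914708308076829
goal [0.662  0.0802 0.231 ] units [ 0.178 -0.467  0.025] roll 0.355
```

Joint 6 is at its limit, so I'll turn the tool a quarter turn the other way. With shut fingers, its direction does not matter for pushing.

move_arm:
  motion:
    - [0,[0,0,0],-1.4]
    - [0,[0,0,0],-2.8]
    - [0,[0,0,0],-4.2]
    - [0,[0,0,0],-5.6]
    - [0,[0,0,0],-7.0]
    - [0,[0,0,0],-8.4]
    - [0,[0,0,0],-9.8]
    - [0,[0,0,0],-11.2]
    - [0,[0,0,0],-12.6]
    - [0,[0,0,0],-14.0]

```text
clock: 3.5
eef_pos: [0.6551, 0.0564, 0.2318]
tool_rot: [0.714, 0.7, 0.005, -0.006]
ft_force: [-0.4, -0.2, 0.4]
grip_width: 0.0001
```

```bash
python3 -c "
from h import *
o=get_obs();print(o['joint_pos'].round(3),R.from_quat(o['tool_rot']).as_matrix().round(3).tolist())
goal(0,.06,.231)"
```

```text
[0.078 0.571 0.501 1.501 0.017 1.668] [[0.019, 1.0, -0.001], [1.0, -0.019, 0.017], [0.017, -0.002, -1.0]]
t 3.5 mach [-0.0079  0.0365] 0.2318 F [-0.43 -0.25  0.43] w 0.00011040531387120454
goal [0.662  0.0802 0.231 ] units [0.479 0.129 0.024] roll 14.414
```

move_arm:
  motion:
    - [0,[0.25,0.06,0],-0.3]
    - [0,[0.48,0.13,0],-0.6]
    - [0,[0.48,0.13,0],-0.6]
    - [0,[0.48,0.13,0.2],-0.6]
    - [0,[0.48,0.13,0.5],-0.6]
    - [0,[0.48,0.13,0.8],-0.6]
    - [0,[0.48,0.13,1.0],-0.6]
    - [0,[0.48,0.13,1.1],-0.6]
    - [0,[0.48,0.13,1.1],-0.6]
    - [0,[0.48,0.13,1.1],-0.6]

```text
clock: 4.5
eef_pos: [0.6627, 0.0817, 0.1772]
tool_rot: [0.694, 0.72, 0.006, -0.006]
ft_force: [0.3, -0.2, 0.9]
grip_width: -0.0001
```

```bash
python3 -c "
from h import *
goal(0,-.037,.175)
for n in('wrist','side'):
    cv2.imwrite(f'pics/{n}2.png',camera(n)['color'][:,:,::-1])"
```

```text
t 4.5 mach [0.0008 0.0614] 0.1772 F [ 0.33 -0.21  0.88] w -8.86623706521641e-05
goal [ 0.666  -0.0167  0.175 ] units [-1.969 -0.008  0.011] roll 14.962
```

View pics/wrist2.png

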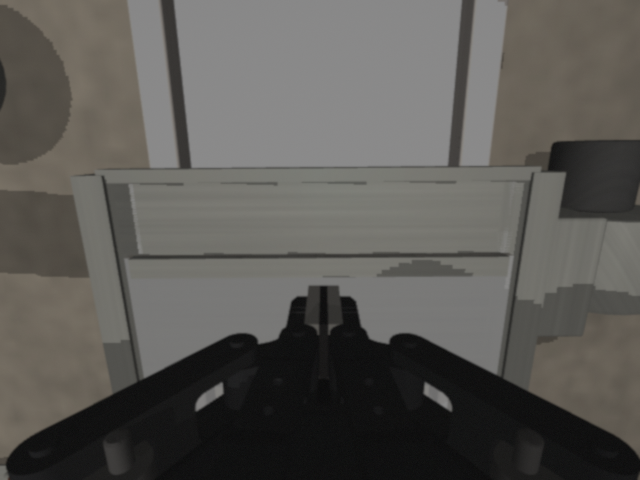

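View pics/side2.png

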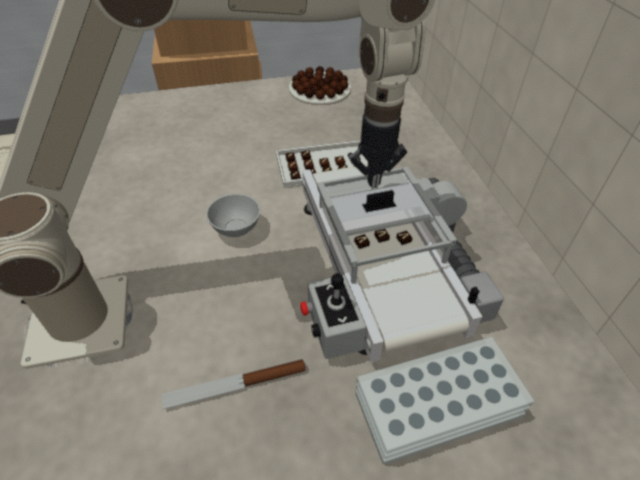

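The fingers stand behind the handle on its +y side, with the row still under the hood. Now I push the window towards −y.

move_arm:
  motion:
    - [0,[-0.15,0,0],0]
    - [0,[-0.3,0,0],0]
    - [0,[-0.45,0,0],0]
    - [0,[-0.6,0,0],0]
    - [0,[-0.8,0,0],0]
    - [0,[-1.0,0,0],0]
    - [0,[-1.2,0,0],0]
    - [0,[-1.4,0,0],0]
    - [0,[-1.6,0,0],0]
    - [0,[-1.7,0,0],0]

```text
clock: 5.6
eef_pos: [0.666, -0.0046, 0.1754]
tool_rot: [0.694, 0.72, 0.005, -0.006]
ft_force: [0.5, 3.0, 2.1]
grip_width: -0.0002
```

```bash
python3 -c "
from h import *
goal(0,-.037,.175)
for n in('side',):
    cv2.imwrite(f'pics/{n}3.png',camera(n)['color'][:,:,::-1])"
```

```text
t 5.6 mach [ 0.0004 -0.025 ] 0.1754 F [0.55 3.01 2.11] w -0.00021952511189388745
goal [ 0.666  -0.0167  0.175 ] units [-0.241 -0.007  0.004] roll 14.954
```

View pics/side3.png

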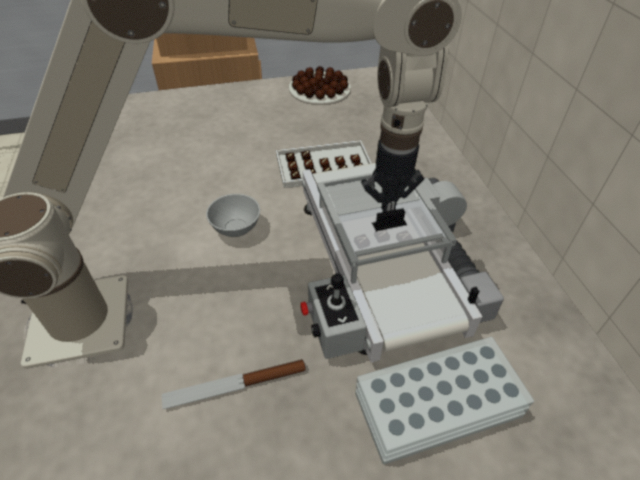

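The window is sliding: 3 N at the tool, and it is nearly shut. I'll push on in small steps until it reaches the stop.

move_arm:
  motion:
    - [0,[-0.04,0,0],0]
    - [0,[-0.08,0,0],0]
    - [0,[-0.12,0,0],0]
    - [0,[-0.16,0,0],0]
    - [0,[-0.2,0,0],0]
    - [0,[-0.24,0,0],0]
    - [0,[-0.28,0,0],0]
    - [0,[-0.3,0,0],0]
    - [0,[-0.3,0,0],0]
    - [0,[-0.3,0,0],0]

```text
clock: 6.65
eef_pos: [0.6662, -0.0186, 0.1749]
tool_rot: [0.694, 0.72, 0.005, -0.006]
ft_force: [0.7, 0.8, 0.5]
grip_width: 0.0001
```

```bash
python3 -c "
from h import *
goal(0,-.037,.175)"
```

```text
t 6.65 mach [ 0.0001 -0.0389] 0.1749 F [0.73 0.77 0.52] w 7.345861515725914e-05
goal [ 0.666  -0.0167  0.175 ] units [ 0.038 -0.001 -0.001] roll 14.962
```

move_arm:
  motion:
    - [0,[-0.02,0,0],0]
    - [0,[-0.04,0,0],0]
    - [0,[-0.06,0,0],0]
    - [0,[-0.08,0,0],0]
    - [0,[-0.1,0,0],0]
    - [0,[-0.12,0,0],0]
    - [0,[-0.14,0,0],0]
    - [0,[-0.16,0,0],0]
    - [0,[-0.16,0,0],0]
    - [0,[-0.16,0,0],0]

```text
clock: 7.65
eef_pos: [0.6661, -0.0195, 0.175]
tool_rot: [0.692, 0.722, 0.009, -0.01]
ft_force: [-1.2, 16.6, 1.8]
grip_width: 0.0003
```

```bash
python3 -c "
from h import *
goal(0,-.037,.175)"
```

```text
t 7.65 mach [-0.     -0.0398] 0.175 F [-1.22 16.63  1.76] w 0.0002831623801836252
goal [ 0.666  -0.0167  0.175 ] units [0.057 0.    0.002] roll 15.012
```

The force is 16.6 N and the tool has stopped, so the window is against its stop. I'll back off and rise.

move_arm:
  motion:
    - [0,[0.1,0,0],0]
    - [0,[0.3,0,0],0]
    - [0,[0.4,0,0],0]
    - [0,[0.4,0,-0.3],0]
    - [0,[0.4,0,-0.7],0]
    - [0,[0.4,0,-1.1],0]
    - [0,[0.4,0,-1.4],0]
    - [0,[0.4,0,-1.6],0]
    - [0,[0.4,0,-1.6],0]
    - [0,[0.4,0,-1.6],0]

```text
clock: 8.65
eef_pos: [0.6658, -0.0078, 0.2546]
tool_rot: [0.694, 0.72, 0.005, -0.006]
ft_force: [0.7, 0.3, 0.0]
grip_width: 0.0
```

```bash
python3 -c "
from h import *
goal(-.152,-.215,.255)
for n in('side','scene'):
    a=camera(n)['color'][:,:,::-1];cv2.imwrite(f'pics/{n}4.png',a)
a=cv2.imread('pics/side4.png')[130:350,290:500];cv2.imwrite('pics/side4z.png',cv2.resize(a,None,fx=2.7,fy=2.7,interpolation=2))"
```

```text
t 8.65 mach [ 0.0001 -0.0281] 0.2546 F [0.72 0.3  0.02] w 2.2480638920308748e-05
goal [ 0.5216 -0.2009  0.255 ] units [-3.75  -3.027 -0.064] roll 14.961
```

View pics/side4z.png

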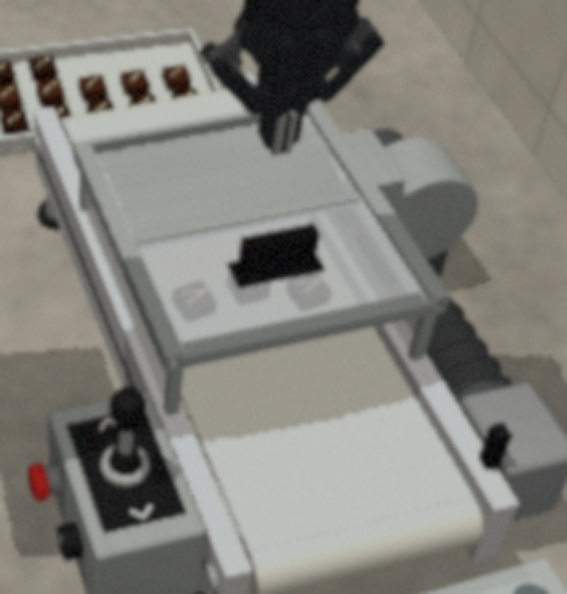

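View pics/scene4.png

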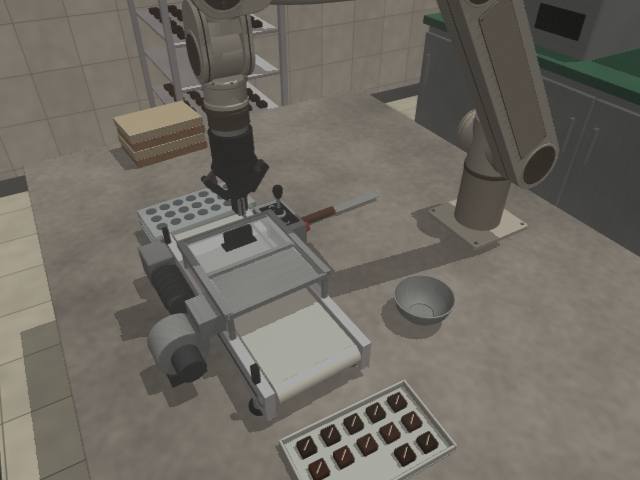

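The side view shows the window flush with the hood's −y end, covering the row. Next I go to the −y side of the knob.

move_arm:
  motion:
    - [0,[-0.4,-0.3,0],0]
    - [0,[-1.0,-0.8,0],0]
    - [0,[-1.6,-1.3,0],0]
    - [0,[-2.2,-1.8,0],0]
    - [0,[-2.8,-2.3,0],0]
    - [0,[-3.3,-2.7,0],0]
    - [0,[-3.65,-2.95,0],0]
    - [0,[-3.75,-3.03,0],0]
    - [0,[-3.75,-3.03,0],0]
    - [0,[-3.75,-3.03,0],0]

```text
clock: 9.75
eef_pos: [0.5221, -0.1999, 0.2519]
tool_rot: [0.693, 0.721, 0.006, -0.007]
ft_force: [0.3, 0.2, 0.0]
grip_width: -0.0003
```

```bash
python3 -c "
from h import *
o=get_obs();print(o['joint_pos'].round(3))
goal(-.152,-.215,.177)
print(o['eef_pos'],'knob .5203 -.149')"
```

```text
[-0.374  0.359  0.222  1.441  0.015  1.158]
t 9.75 mach [-0.1515 -0.214 ] 0.2519 F [0.26 0.15 0.01] w -0.00034751099436062903
goal [ 0.5216 -0.2009  0.177 ] units [-0.045 -0.008  1.497] roll 14.971
[ 0.52210017 -0.19989016  0.25187271] knob .5203 -.149
```

move_arm:
  motion:
    - [0,[0,-0.03,0.2],0]
    - [0,[0,-0.03,0.5],0]
    - [0,[0,-0.03,0.8],0]
    - [0,[0,-0.03,1.1],0]
    - [0,[0,-0.03,1.4],0]
    - [0,[0,-0.03,1.6],0]
    - [0,[0,-0.03,1.6],0]
    - [0,[0,-0.03,1.6],0]
    - [0,[0,-0.03,1.6],0]
    - [0,[0,-0.03,1.6],0]

```text
clock: 10.75
eef_pos: [0.5207, -0.1995, 0.1732]
tool_rot: [0.693, 0.72, 0.006, -0.006]
ft_force: [-0.5, -0.8, -0.2]
grip_width: 0.0002
```

```bash
python3 -c "
from h import *
goal(-.152,-.164,.171)
for n in('side','wrist'):
    a=camera(n)['color'][:,:,::-1];cv2.imwrite(f'pics/{n}5.png',a)
a=cv2.imread('pics/side5.png')[200:400,250:450];cv2.imwrite('pics/side5z.png',cv2.resize(a,None,fx=3,fy=3,interpolation=2))"
```

```text
t 10.75 mach [-0.1529 -0.2136] 0.1732 F [-0.49 -0.79 -0.17] w 0.00015852659465749418
goal [ 0.5195 -0.1499  0.171 ] units [0.992 0.015 0.059] roll 14.965
```

View pics/side5z.png

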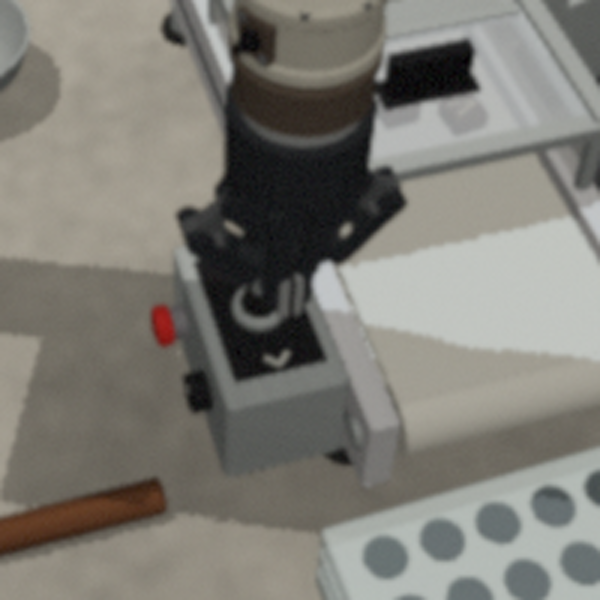

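View pics/wrist5.png

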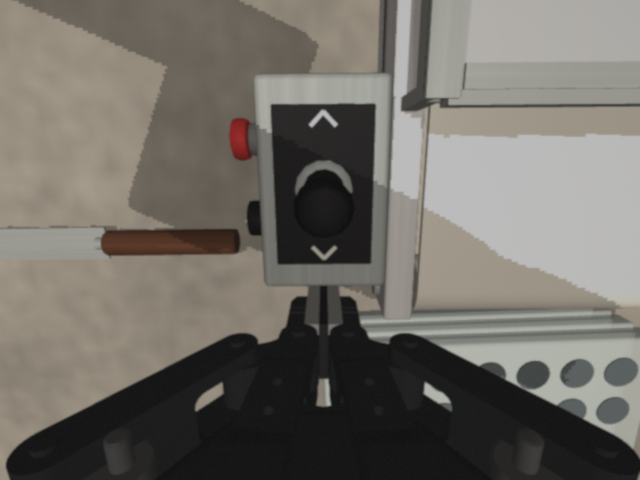

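The wrist view has the knob dead ahead at (323,205), with the fingers on its −y side. I push towards +y, the tray end.

move_arm:
  motion:
    - [0,[0.2,0,0.03],0]
    - [0,[0.35,0,0.03],0]
    - [0,[0.45,0,0.03],0]
    - [0,[0.55,0,0.03],0]
    - [0,[0.65,0,0.03],0]
    - [0,[0.75,0,0.03],0]
    - [0,[0.85,0,0.03],0]
    - [0,[0.95,0,0.03],0]
    - [0,[1.0,0,0.03],0]
    - [0,[1.0,0,0.03],0]

```text
clock: 11.85
eef_pos: [0.5181, -0.1515, 0.1712]
tool_rot: [0.694, 0.72, 0.003, -0.005]
ft_force: [-0.1, -8.8, -2.3]
grip_width: -0.0004
```

```bash
python3 -c "
from h import *
goal(-.152,-.164,.171)
for n in('side',):
    a=camera(n)['color'][:,:,::-1];cv2.imwrite(f'pics/{n}6.png',a)
"
```

```text
t 11.85 mach [-0.1535 -0.1655] 0.1712 F [-0.12 -8.79 -2.34] w -0.00036402549902390404
goal [ 0.5195 -0.1499  0.171 ] units [0.03  0.03  0.004] roll 14.953
```

View pics/side6.png

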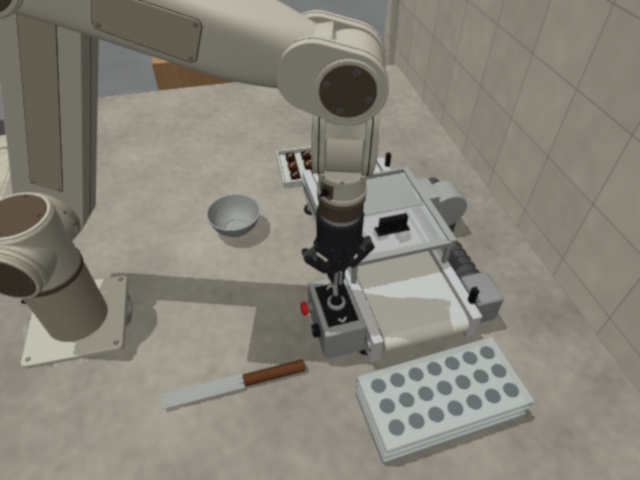

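The lever is over, with about 9 N at the tool. Now I hold it.

move_arm:
  motion:
    - [0,[0.04,0,0],0]
    - [0,[0.04,0,0],0]
    - [0,[0.04,0,0],0]
    - [0,[0.04,0,0],0]
    - [0,[0.04,0,0],0]
    - [0,[0.04,0,0],0]
    - [0,[0.04,0,0],0]
    - [0,[0.04,0,0],0]
    - [0,[0.04,0,0],0]
    - [0,[0.04,0,0],0]

```text
clock: 12.9
eef_pos: [0.518, -0.1514, 0.1712]
tool_rot: [0.695, 0.719, 0.002, -0.004]
ft_force: [0.0, -13.6, -2.7]
grip_width: 0.0003
```

move_arm:
  motion:
    - [0,[0,0,0],0]
    - [0,[0,0,0],0]
    - [0,[0,0,0],0]
    - [0,[0,0,0],0]
    - [0,[0,0,0],0]
    - [0,[0,0,0],0]
    - [0,[0,0,0],0]
    - [0,[0,0,0],0]
    - [0,[0,0,0],0]
    - [0,[0,0,0],0]

```text
clock: 13.9
eef_pos: [0.518, -0.1513, 0.1712]
tool_rot: [0.695, 0.719, 0.002, -0.004]
ft_force: [0.3, -13.3, -2.5]
grip_width: -0.0
```

move_arm:
  motion:
    - [0,[0,0,0],0]
    - [0,[0,0,0],0]
    - [0,[0,0,0],0]
    - [0,[0,0,0],0]
    - [0,[0,0,0],0]
    - [0,[0,0,0],0]
    - [0,[0,0,0],0]
    - [0,[0,0,0],0]
    - [0,[0,0,0],0]
    - [0,[0,0,0],0]

```text
clock: 14.9
eef_pos: [0.518, -0.1513, 0.1712]
tool_rot: [0.695, 0.719, 0.002, -0.004]
ft_force: [-0.1, -13.2, -2.7]
grip_width: 0.0001
```

```bash
python3 -c "
from h import *
goal(-.152,-.164,.171)
for n in('scene',):
    a=camera(n)['color'][:,:,::-1];cv2.imwrite(f'pics/{n}7.png',a)
"
```

```text
t 14.9 mach [-0.1536 -0.1653] 0.1712 F [ -0.06 -13.19  -2.66] w 0.00011679310536466504
goal [ 0.5195 -0.1499  0.171 ] units [0.027 0.031 0.004] roll 14.937
```

View pics/scene7.png

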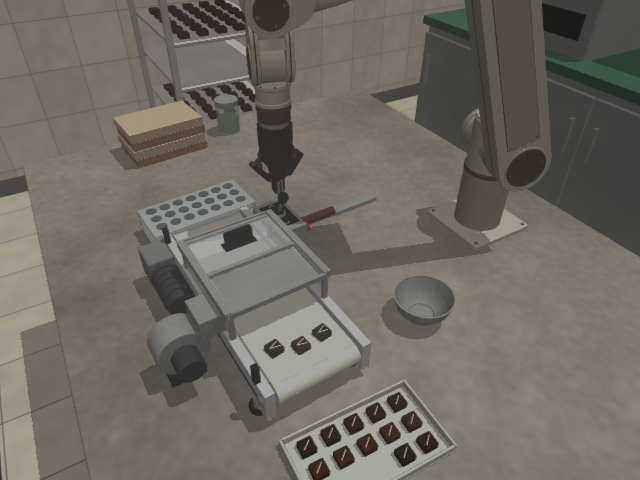

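```bash
cat > pr.py <<'E'
from h import *
def pr(tag):
    S=camera("scene"); a=S["color"]; cv2.imwrite(f"pics/scene_{tag}.png",a[:,:,::-1])
    m=np.zeros((480,640),np.uint8); m[310:370,240:345]=(a[310:370,240:345].max(2)<90)
    m=cv2.morphologyEx(m,cv2.MORPH_CLOSE,np.ones((3,3)))
    n,l,st,ce=cv2.connectedComponentsWithStats(m)
    for i in range(1,n):
        if st[i,4]>60: print(ce[i].round(1),st[i,4],"mach",(Rm.T@(plane(S,*ce[i],.096)[:2]-c)).round(4))
E
python3 -c "
from pr import *
pr('a')"
```

```text
[321.3 332.2] 224 mach [-0.0454  0.1924]
[300.3 345.2] 242 mach [0.0029 0.1981]
[273.5 348.4] 247 mach [0.0474 0.1789]
```

All three centres are at y = 0.179 to 0.198 m, clear of the hood. I let the lever back and retreat.

move_arm:
  motion:
    - [0,[-0.15,0,0],0]
    - [0,[-0.3,0,0],0]
    - [0,[-0.45,0,0],0]
    - [0,[-0.65,0,0],0]
    - [0,[-0.9,0,0],0]
    - [0,[-1.1,0,0],0]
    - [0,[-1.1,0,-0.4],0]
    - [0,[-1.1,0,-0.9],0]
    - [0,[-1.1,0,-1.4],0]
    - [0,[-1.1,0,-1.6],0]

```text
clock: 16.0
eef_pos: [0.5213, -0.2045, 0.2531]
tool_rot: [0.694, 0.72, 0.006, -0.005]
ft_force: [1.2, -0.3, -0.0]
grip_width: -0.0001
```

move_arm:
  motion:
    - [0,[-0.2,0,-0.2],0]
    - [0,[-0.5,-0.3,-0.4],0]
    - [0,[-0.8,-0.6,-0.4],0]
    - [0,[-1.1,-0.9,-0.4],0]
    - [0,[-1.3,-1.1,-0.4],0]
    - [0,[-1.3,-1.1,-0.4],0]
    - [0,[-1.3,-1.1,-0.4],0]
    - [0,[-1.3,-1.1,-0.4],0]
    - [0,[-1.3,-1.1,-0.4],0]
    - [0,[-1.3,-1.1,-0.4],0]

```text
clock: 17.0
eef_pos: [0.4683, -0.2705, 0.2696]
tool_rot: [0.693, 0.721, 0.005, -0.006]
ft_force: [0.5, 0.5, 0.9]
grip_width: 0.0001
```

```bash
python3 -c "
from pr import *
goal(0,0,.2);pr('b');pr('c')
D=camera('side');cv2.imwrite('pics/side8.png',D['color'][:,:,::-1])
S=cv2.imread('pics/scene_c.png')[170:400,130:400];cv2.imwrite('pics/s8z.png',cv2.resize(S,None,fx=2.6,fy=2.6,interpolation=2))"
```

```text
t 17.0 mach [-0.2082 -0.2823] 0.2696 F [0.48 0.48 0.88] w 9.199984110239244e-05
goal [0.6645 0.0203 0.2   ] units [5.634 4.15  1.483] roll 14.975
[321.2 331.4] 238 mach [-0.0464  0.1907]
[300.4 344.3] 254 mach [0.0019 0.1964]
[273.5 347.5] 253 mach [0.0464 0.1772]
[321.3 331.4] 240 mach [-0.0465  0.1908]
[300.4 344.3] 254 mach [0.0019 0.1964]
[273.5 347.5] 253 mach [0.0464 0.1772]
```

View pics/s8z.png

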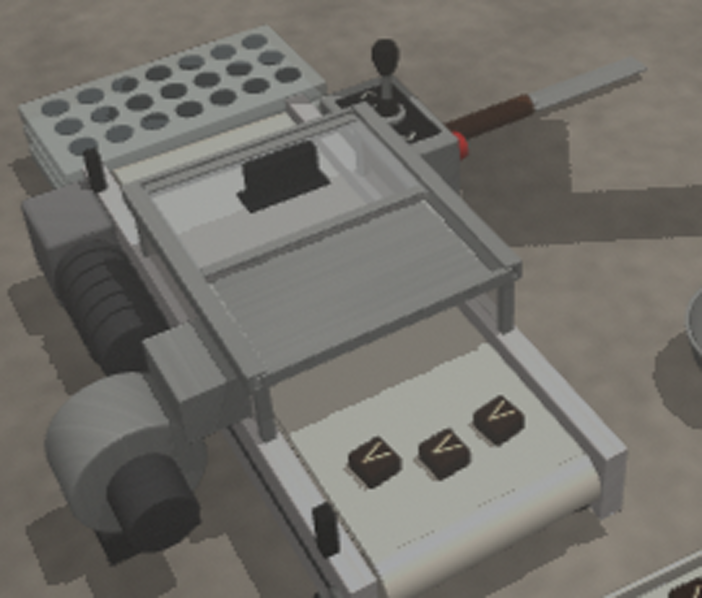

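View pics/side8.png

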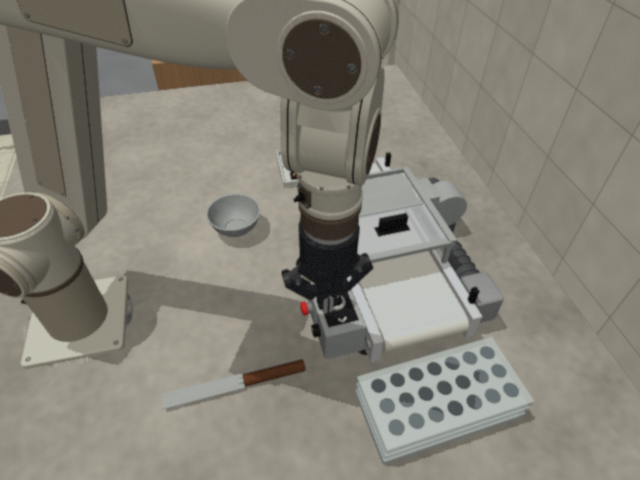

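The pralines are at rest outside the hood. The knob is back at scene pixel (278,192), where it started, and the window is shut. I'm handing in.

```bash
python3 -c "
from workcell import *
print(job_done())"
```

```text
the job is handed in; nothing more can be done
None
```

I slid the window shut, held the jog lever over towards the tray (+y) end for about 3 s, let it spring back, and handed the job in at about 17 s. No verdict was reported.

What the last checks showed:
- **Window:** it stopped against its stop with 16.6 N of push, and the last picture shows it flush at the hood's −y end. I judged it shut from the force and the pictures, with no direct reading of the opening.
- **Pralines:** their centres measured y ≈ 0.191, 0.196 and 0.177 m in the machine frame, against the 0.130 m needed. They did not move between two pictures taken 0.05 s apart.
- **Lever:** the knob is upright, within about a pixel of where it started in the scene view.
- **Robot and other items:** the arm stands clear of everything. The moulds, bowl and palette knife look unmoved in the final pictures. The tray is mostly out of view in those, but it looked unmoved in the picture taken while I held the lever, and the arm never went near it.

**Hitch:** joint 6 ran into its range limit on the way to the handle, so the tool stopped about 25 mm short. I turned it a quarter turn the other way and pushed with shut fingers, with no further trouble.

**Disagreement:** the hood-corner fits from the two cameras differed by about 9 mm along y. I used their average, which matched the measured knob position to about 2 mm.

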